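Find the heavy side of a hand-made prize wheel and hold it down

ROBOT

A 6-joint arm with a two-finger parallel gripper is mounted at the origin on a cart in front of the work surface, level with it; the furniture and walls round the work are solid. World frame = base frame: x ahead of the robot, y to its left, z up, the work surface at z = 0. Lengths are in mm, angles in rad, forces in N, time in s.
With the tool pointing down it reaches from about 350 to 925 mm from the base axis. Payload 6.4 kg.
Tool frame: the origin (TCP) lies at the very end of the fingers, on their centre line; the grasp point (between the pads) lies 19 mm behind it (r.pinch_z is the z of the grasp point in the tool frame, in mm); z points along the fingers, x is the direction in which the jaws open and shut, and the axes are right-handed (so a half turn about z gives the same grasp; the last joint's range is limited). The gripper opens to 85 mm and grips with 20 to 120 N. Pads are 22 mm wide; open, the fingers measure 114 mm over their backs; the gripper's body (76 mm by 85 mm) begins 54 mm behind the grasp point. The pads swing forward as they close: fully open they stand 13 mm farther back than shut.
Start: joints at [-1.399, 0.245, 1.558, -0, 1.339, -0.174], TCP at [220.322, -611.533, 231.29] pointing down, gripper open.
Joint ranges: [-3.13, 3.13], [-1.02, 2.26], [0.13, 2.54], [-0.95, 4.09], [0.21, 2.88], [-2.74, 2.74]. Speed limits (rad/s): [2.57, 2.57, 3.14, 3.14, 3.14, 3.14].

INTERFACE

Orientations are given as a unit quaternion [w, x, y, z].
In Python, from plant import readout, optics, ticket, r gives the robot as it stands.
- The arm moves only by the shell command python3 -m handwheel 'ROWS' [FORCE]. ROWS is JSON, a list of rows, each a list of 7 numbers: the shift along the tool's x, y, z in cm, then the turn, a rotation vector about the tool's x, y, z in degrees, then the opening, from 0 (shut) to 1 (fully open). A call has exactly 5 rows; each row is the pose to reach, as a shift and turn from the pose measured when the call began, along the tool's axes at that moment; what a row does not reach only later rows make up. A row lasts 1/10 s, in which the tool goes at most 50 mm and 8.59 degrees, less where a joint would pass 70% of its speed; a pose out of reach is approached as far as the arm can. A call with a gripper value outside its range is refused whole. The fingers move at their own pace and stop on an object; FORCE is the grip in N (left out, the last holds). Time passes only in rows, so rows that repeat a pose let the fingers close, or fill a call up. It gives the time, the measured TCP pose, the force and the opening at its end, in the units of the state.
- readout.observe(): the state, without advancing time (a new reading comes with each control period).
- optics.camera(name): name is "scene" or "side" or "wrist"; returns a dict with "pixels" (400x640x3 uint8, red, green, blue), "depth" (400x640 float32, mm along the optical axis (not along the pixel's ray), 0 where there is no reading), "fx", "fy", "cx", "cy" (pixels), "dist" ([k1, k2, p1, p2, k3] as OpenCV has them; the pictures are not rectified), "rvec" (rotation vector, rad) and "tvec" (3), from world to camera coordinates, as OpenCV has them. Camera axes: x right, y down, z forward; pixel columns grow to the right and rows downward; lengths in mm; the calibration is good to about 2 mm. A picture is of the moment at which its call begins.
- ticket.finish_job(): hands the job in, once; it reports no verdict.
The state is a dict: "t": time; "joints": joint angles; "qvel": joint speeds; "tau": joint torques, N m; "eef_pos": TCP position; "orientation": TCP orientation; "wrist_force": force on the tool from outside, world axes, zero at the start; "wrist_torque": the same for the moment, N m; "finger_gap": opening from 0.0 (shut) to 1.0 (fully open).
Only numpy, scipy, OpenCV 4.12 (cv2) and the standard library are available. Lean on these libraries where they do the work, as an engineer would, in place of code of your own. Each camera call takes 0.05 s, during which the arm holds its last target. There are 200 camera calls.

TASK

This wooden prize wheel always stops at the same place because one side of it is heavier, though it cannot be seen which. Flip the catch at its side right out of the pegs, turn the wheel by hand and feel or watch how it rolls to find its heavy side, then turn the heavy side straight down and finish holding the wheel there firmly in the gripper, so that I can glue a balancing pebble on the light side at the top. Keep hold of it at the end, and leave the mug, the red paint bottle and the grey pebble where they are.

Things in the scene. Friction and masses are not known exactly. Their poses are not given: they have to be found in the camera images.
- wheel_stand: wooden stand of the prize wheel, firm on the table. Origin on the table below the wheel's middle; +x to its back along the axle (away from the robot at yaw 0), +y left, +z up. Base board x -55 to 85, y -225 to 105 mm, top at z 26. A-frame behind the wheel, x 22 to 48, up to z 182 mm. Catch post 34 x 26 mm at y -185, up to z 168. The wheel stands upright in the plane x = 0; peg ends reach z 270
- axle (a point): middle of the wheel, 152 mm above the table; axes as the stand. The axle lies along x in a greased bush: drag 0.030 N m, the same both ways, and viscous. Let go, the wheel rolls slowly (2 to 4 s) towards heavy side down but sticks 20 to 31 degrees short of it, on the side it came from; midway between the stops from both sides is straight down. Near heavy side up it also stays as left
- wheel (a joint): turn of the wheel (rad, without end), positive clockwise as seen by the robot, 0 with the heart at the top. Wooden disc, 160 mm diameter, 16 thick; 12 pegs of 12 mm diameter stand out of its edge like rays, ends 118 mm from the axle, at 15, 45, 75 ... 345 degrees clockwise from the heart. The heavy side is unmarked, anywhere, another each time; 0.06 to 0.085 N m at most
- wheel_heart (a point): centre of the small dark heart inlaid in the wheel's front face, 55 mm from the axle; only decoration, says nothing of the weight. To turn the wheel, a peg within 40 degrees of the top can be pinched from above, about 106 mm from the axle, fingers closing along the axle (the stand's x), and led round its arc
- catch (a joint): turn of the catch (rad): 0 = in, its tongue level between two pegs at the robot's right of the wheel, which can then turn only a few degrees; 1.3 = flipped right out, at its stop. Grows as the knob moves away from the wheel (clockwise as seen by the robot). Pivot at y -185, z 152 mm of the stand, axis along the stand's x. Stiff (1 to 2 N at the knob), stays where left
- catch_knob (a point): centre of the catch's brass ball knob, 24 mm diameter, on a stem 72 mm from the pivot; at 0 it leans 0.35 rad from upright towards the wheel, at 1.3 it leans 0.95 rad away. Can be pinched from above, fingers closing along the stand's x, and led along its arc, or pushed
- paint_mug: bystander: black mug with a pale rim, 82 mm diameter, 88 mm high; origin at the middle of its underside
- paint_red: bystander: red paint bottle with a black cap, 43 mm diameter, 114 mm high; origin at the middle of its underside
- stone_grey_a: bystander: flat grey pebble, 28 x 49 x 14 mm, lying on the table; origin at the middle of its underside

How it is judged (in metres and radians):
On the way:
1. the catch is flipped out of the pegs (value of joint catch above 1.1 rad), for 0.2 s.
At the end, for the whole second after the job is handed in: The heavy side of the wheel is straight below the axle within 0.2 rad (11.5 degrees), the wheel is still (under 0.05 rad/s) and the gripper's fingers hold it with more than 2 N; the catch is flipped out (past 1.1 rad), so nothing else holds the wheel (y of heavy_c0 in the frame of axle between -0.0109 and 0.0109 m and z of heavy_c0 in the frame of axle below -0.04 m and contact force between the fingers and wheel above 2 N and velocity of joint wheel between -0.05 and 0.05 rad/s and value of joint catch above 1.1 rad); the arm keeps its last pose, push and grip.
It fails at once if the mug was moved by more than 2 cm (distance of paint_mug from where it was at the start of the episode above 0.02 m).
It fails at once if the red paint bottle was moved by more than 2 cm (distance of paint_red from where it was at the start of the episode above 0.02 m).
It fails at once if the grey pebble was moved by more than 2 cm (distance of stone_grey_a from where it was at the start of the episode above 0.02 m).
It also fails if it takes over 72 s, if anything falls off the work surface, if the arm or the gripper's body presses on something with over 40 N, if the wrist force passes 120 N, or if a joint passes its speed limit or range.

## Working session

There is one attempt and no reset: what is moved stays moved. The work goes in short steps, Python scripts to look and compute and a shell command to move; the robot and the scene stay as the last step left them, time stands still between calls to the robot, and variables do not carry over. Pictures are saved under pics/ and viewed, about 8 in all and at most 12, crops included, and the job is handed in when it is done.

```bash
ls; mkdir -p pics; python3 - <<'E'
from plant import readout, optics
import cv2, numpy as np
s=readout.observe(); print(s)
for n in ["scene","side"]:
    c=optics.camera(n); np.savez(f"pics/{n}0.npz",**c)
    cv2.imwrite(f"pics/{n}0.png",c["pixels"][:,:,::-1])
    R=cv2.Rodrigues(np.array(c["rvec"]))[0]; print(n,c["fx"],c["dist"],-R.T@np.array(c["tvec"]).ravel(), R[2])
E
```

```text
pics
{'t': 0.0, 'joints': array([-1.39911012e+00,  2.45826221e-01,  1.55905000e+00,  3.87489390e-06,
        1.33869704e+00, -1.74104266e-01]), 'qvel': array([ 0.00167104,  0.00074314, -0.00142956,  0.00130774,  0.00126299,
       -0.00090439]), 'tau': array([ 3.31027468e-05, -4.29503453e+01, -3.26128507e+01, -7.85193470e-05,
        5.42172580e-03,  7.23122554e-06]), 'eef_pos': array([ 220.21579244, -610.95054389,  230.15321282]), 'orientation': array([-7.02426174e-04,  8.18210949e-01, -5.74917266e-01, -6.98067067e-04]), 'wrist_force': array([-0.00220779, -0.37749706, -0.45091136]), 'wrist_torque': array([-0.01368641,  0.04090344,  0.01516307]), 'finger_gap': 1.000469152318444}
scene 510.76786526157565 [0.01621614 0.         0.         0.         0.        ] [-537.33440047  513.84826682  770.95504393] [ 0.78213658 -0.39645783 -0.48071152]
side 461.6752633256422 [-0.09275712  0.          0.          0.          0.        ] [ -122.07211506 -1030.35398896  1014.76216374] [ 0.41519193  0.69717894 -0.58442894]
```

View pics/scene0.png

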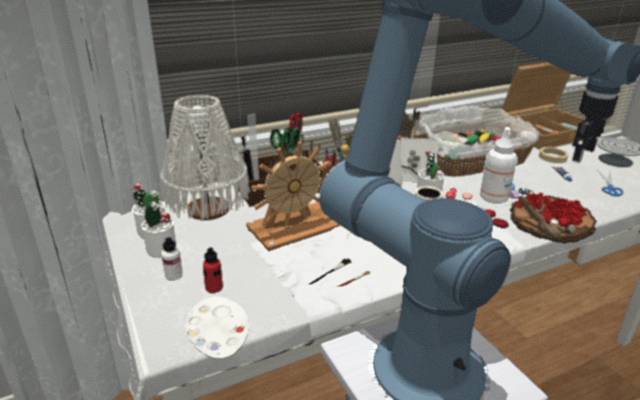

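View pics/side0.png

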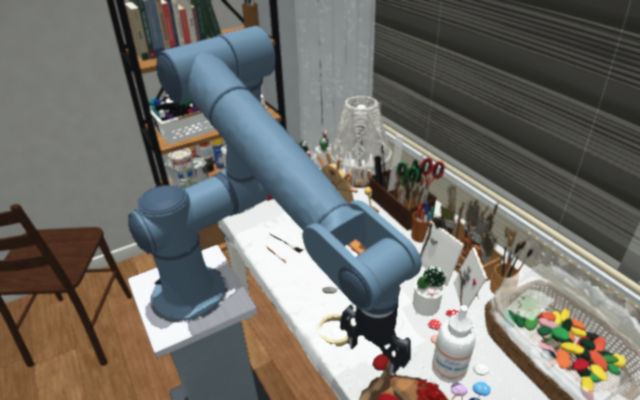

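The scene view shows the wheel's hub at about (293,186). Its catch is hidden behind the arm. The side view shows the brass knob near (368,190). The red bottle is at scene (212,270) and the mug is near (428,195).

```bash
cat > h.py <<'E'
import numpy as np, cv2
from scipy.spatial.transform import Rotation as Ro
def load(f): return dict(np.load(f))
def cloud(c):
    K=np.array([[c["fx"],0,c["cx"]],[0,c["fy"],c["cy"]],[0,0,1]],float)
    v,u=np.mgrid[0:400,0:640]
    p=cv2.undistortPoints(np.stack([u,v],-1).reshape(-1,1,2).astype(np.float64),K,np.array(c["dist"],float)).reshape(400,640,2)
    d=c["depth"][...,None]; P=np.concatenate([p*d,d],-1)
    R=cv2.Rodrigues(np.array(c["rvec"],float))[0]
    return (P-np.array(c["tvec"]).ravel())@R
def proj(c,pts):
    K=np.array([[c["fx"],0,c["cx"]],[0,c["fy"],c["cy"]],[0,0,1]],float)
    return cv2.projectPoints(np.array(pts,float).reshape(-1,1,3),np.array(c["rvec"],float),np.array(c["tvec"],float),K,np.array(c["dist"],float))[0].reshape(-1,2)
E
python3 - <<'E'
from h import *
np.set_printoptions(precision=1,suppress=True)
a=load("pics/scene0.npz");P=cloud(a)
m=P[165:208,272:318].reshape(-1,3)
# plane ransac on disc
best=None;rng=np.random.default_rng(0)
for _ in range(500):
    q=m[rng.choice(len(m),3,False)];n=np.cross(q[1]-q[0],q[2]-q[0]);L=np.linalg.norm(n)
    if L<100 or abs(n[2]/L)>.15: continue
    n/=L;i=abs((m-q[0])@n)<2
    if best is None or i.sum()>best.sum():best=i
q=m[best];c0=q.mean(0);n=np.linalg.svd(q-c0)[2][2];n*=np.sign(n[0]);print(len(m),len(q),"n",n,"yaw",np.degrees(np.arctan2(n[1],n[0])),c0,"z",q[:,2].min(),q[:,2].max())
print("hub px",P[186,293],P[185,285])
b=load("pics/side0.npz");Q=cloud(b)
for p in [(368,190),(367,189),(368,192),(369,188)]: print(p,Q[p[1],p[0]])
for nm,c,(x0,x1,y0,y1) in [("s",a,(235,345,135,250)),("d",b,(310,390,150,220))]:
    im=c["pixels"][y0:y1,x0:x1,::-1]
    cv2.imwrite(f"pics/{nm}crop.png",cv2.resize(im,None,fx=5,fy=5,interpolation=cv2.INTER_CUBIC))
A=cv2.imread("pics/scrop.png");B=cv2.imread("pics/dcrop.png")
h=max(A.shape[0],B.shape[0]);A=cv2.copyMakeBorder(A,0,h-A.shape[0],0,0,0);B=cv2.copyMakeBorder(B,0,h-B.shape[0],0,0,0)
C=np.hstack([A,B]);print(C.shape);cv2.imwrite("pics/c1.png",cv2.resize(C,None,fx=.8,fy=.8,interpolation=cv2.INTER_AREA))
E
```

```text
1978 1165 n [ 1.   0.1 -0. ] yaw 5.683041413296396 [538.   42.9 148.7] z 77.09134035546163 219.6379325523759
hub px [532.9  47.7 152.4] [537.8  67.9 157.4]
(368, 190) [ 563.1 -120.1  228.2]
(367, 189) [ 561.8 -116.8  230.5]
(368, 192) [ 562.  -121.9  222.5]
(369, 188) [ 567.8 -118.4  232.8]
(575, 950, 3)
```

View pics/c1.png

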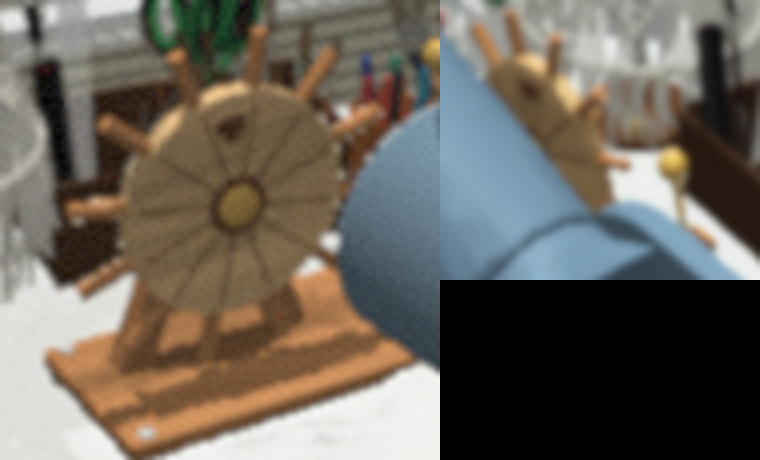

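The crop shows the hub at scene pixel about (295,186) and the heart at about (293,167), with the wheel near 0. The knob is at scene (343,149) and side (368,190). Next I'll triangulate and work out the approach.

```bash
cat >> h.py <<'E'
def ray(c,u,v):
    K=np.array([[c["fx"],0,c["cx"]],[0,c["fy"],c["cy"]],[0,0,1]],float)
    p=cv2.undistortPoints(np.array([[[u,v]]],float),K,np.array(c["dist"],float)).ravel()
    R=cv2.Rodrigues(np.array(c["rvec"],float))[0]
    d=R.T@np.array([p[0],p[1],1]); return -R.T@np.array(c["tvec"]).ravel(), d/np.linalg.norm(d)
def tri(*rs):
    A=sum(np.eye(3)-np.outer(d,d) for o,d in rs); b=sum((np.eye(3)-np.outer(d,d))@o for o,d in rs)
    x=np.linalg.solve(A,b); return x,[np.linalg.norm(np.cross(x-o,d)) for o,d in rs]
def toolR(yaw,lean=0):
    # tool x along stand x (jaws along the axle); lean clockwise (seen by robot) in deg: fingertips point down towards axle
    y=np.radians(yaw); X=np.array([np.cos(y),np.sin(y),0]); Y=np.array([-np.sin(y),np.cos(y),0]); a=np.radians(lean)
    out=-np.sin(a)*Y+np.array([0,0,np.cos(a)])   # outward, clockwise from top -> robot's right = -y
    Z=-out; return np.stack([X,np.cross(Z,X),Z],1)
def step(s,pos,R):
    q=s["orientation"]; R0=Ro.from_quat([q[1],q[2],q[3],q[0]]).as_matrix()
    d=R0.T@(np.array(pos)-s["eef_pos"])/10; w=np.degrees(Ro.from_matrix(R0.T@R).as_rotvec())
    return d.round(2),w.round(1)
E
python3 - <<'E'
from h import *
from plant import readout
np.set_printoptions(precision=1,suppress=True)
a=load("pics/scene0.npz");b=load("pics/side0.npz")
k,e=tri(ray(a,343,148.7),ray(b,368.2,190));print("knob",k,e)
n=np.array([np.cos(np.radians(5.7)),np.sin(np.radians(5.7)),0]);c0=np.array([538,42.9,148.7])
o,d=ray(a,295,186)
for off in (-8,0): print("hub",o+d*((c0+n*off-o)@n)/(d@n))
o,d=ray(a,293.2,166.7);print("heart",o+d*((c0-o)@n)/(d@n))
ax=o=None
s=readout.observe()
print(step(s,[k[0],k[1],400],toolR(5.7)))
q=s["orientation"];print(Ro.from_quat([q[1],q[2],q[3],q[0]]).as_matrix())
E
```

```text
knob [ 567.4 -113.5  217.9] [np.float64(4.251223045319322), np.float64(4.2512230453195325)]
hub [529.9  43.4 152.8]
hub [538.3  39.7 148. ]
heart [537.9  44.3 204.8]
(array([-35.1, -49.5, -16.9]), array([ -0.1,   0.1, -75.9]))
[[ 0.3 -0.9 -0. ]
 [-0.9 -0.3  0. ]
 [-0.  -0.  -1. ]]
```

```bash
python3 -m handwheel '[[0,0,-5,0,0,-5,1],[-1,-1,-9.5,0,0,-12,1],[-3,-4,-12.5,0,0,-18,1],[-6,-8,-13,0,0,-24,1],[-9,-12,-13,0,0,-30,1]]' && python3 - <<'E'
from h import *
from plant import readout
s=readout.observe();print(s["eef_pos"],step(s,[565,-116,340],toolR(5.7)))
E
```

```text
t: 0.6
eef_pos: [303.1, -485.4, 362.3]
orientation: [0.0, 0.94, -0.342, 0.001]
wrist_force: [0.5, -0.0, -0.4]
finger_gap: 0.999
[ 303.14242535 -485.44555929  362.27784473] (array([ -3.71, -45.13,   2.21]), array([  0. ,  -0.1, -45.7]))
```

```bash
python3 -m handwheel '[[0,-4.5,0,0,0,-5,1],[-0.5,-9,0,0,0,-10,1],[-1,-13.5,0.5,0,0,-15,1],[-1.5,-18,0.5,0,0,-20,1],[-2,-22.5,0.5,0,0,-26,1]]' && python3 - <<'E'
from h import *
from plant import readout
s=readout.observe();print(s["eef_pos"],step(s,[545,-116,340],toolR(5.7)))
E
```

```text
t: 1.1
eef_pos: [433.0, -298.4, 356.6]
orientation: [0.0, 0.993, -0.12, 0.0]
wrist_force: [0.7, -0.9, -0.1]
finger_gap: 1.003
[ 433.03803109 -298.35257108  356.55321837] (array([  6.52, -20.38,   1.65]), array([  0. ,  -0. , -19.5]))
```

```bash
python3 -m handwheel '[[1,-4,0,0,0,-5,1],[2.5,-8,0.5,0,0,-10,1],[4,-12,1,0,0,-15,1],[5.5,-16.5,1.5,0,0,-19.5,1],[6.5,-20.4,1.6,0,0,-19.5,1]]' && python3 - <<'E'
from h import *
from plant import readout,optics
s=readout.observe();print(s["eef_pos"],s["orientation"])
c=optics.camera("wrist"); np.savez("pics/w1.npz",**c)
b=optics.camera("side"); np.savez("pics/side1.npz",**b)
im=np.hstack([c["pixels"],b["pixels"][:,300:460]])[:,:,::-1]
cv2.imwrite("pics/w1.png",im)
R=cv2.Rodrigues(c["rvec"])[0];print(-R.T@c["tvec"].ravel(),R[2])
E
```

```text
t: 1.6
eef_pos: [545.3, -113.6, 339.2]
orientation: [-0.0, 0.999, 0.051, -0.001]
wrist_force: [0.1, -0.2, -0.3]
finger_gap: 1.002
[ 545.25847897 -113.55673909  339.20176077] [-2.78778902e-04  9.98714119e-01  5.06916736e-02 -6.20644663e-04]
[537.26985262 -33.13371319 481.12988118] [ 0.03136124 -0.31603558 -0.94822887]
```

View pics/w1.png

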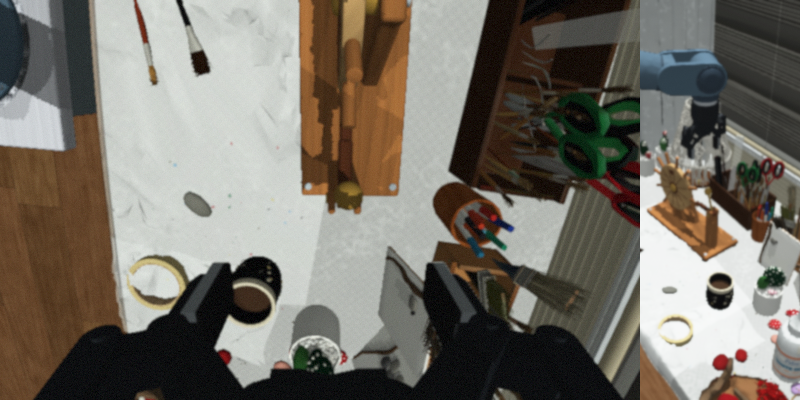

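The wrist view shows the knob at (348,195), the base board edges at columns about 301 and 407, the mug at (255,290) and the pebble at (197,204). The side view now shows the wheel unobstructed, around (675,185) in the picture.

```bash
python3 - <<'E'
from h import *
from plant import readout
np.set_printoptions(precision=1,suppress=True)
w=load("pics/w1.npz");b=load("pics/side1.npz");a=load("pics/scene0.npz")
print("knob ws",tri(ray(w,348,195),ray(b,368.2,189)),"wa",tri(ray(w,348,195),ray(a,343,148.7)))
def at(c,u,v,z): o,d=ray(c,u,v); return o+d*(z-o[2])/d[2]
e=[at(w,301,10,26),at(w,303,193,26),at(w,407,190,26),at(w,412,10,26)];print(np.array(e))
for i,j in((0,1),(3,2)):
    v=e[i]-e[j];print("yaw",np.degrees(np.arctan2(-v[0],v[1])))
v=e[2]-e[1];print("yaw",np.degrees(np.arctan2(v[1],v[0])))
P=cloud(w);m=P.reshape(-1,3)
i=(abs(m[:,2]-26)<4)&(m[:,0]>440)&(m[:,0]<680)&(m[:,1]>-160);r=cv2.minAreaRect(m[i,:2].astype(np.float32));print(r,P[195,348])
print(P[190:202:2,342:356:2,2])
im=b["pixels"][110:260,310:420,::-1];w_=cv2.resize(im,None,fx=4,fy=4,interpolation=cv2.INTER_CUBIC);cv2.imwrite("pics/s2.png",w_)
E
```

```text
knob ws (array([ 563.9, -115.1,  227.9]), [np.float64(3.0023085441600745), np.float64(3.002308544160248)]) wa (array([ 563. , -115.6,  215.6]), [np.float64(1.8905428756832636), np.float64(1.8905428756832938)])
[[ 495.    53.    26. ]
 [ 516.3 -181.2   26. ]
 [ 662.9 -161.7   26. ]
 [ 630.3   67.5   26. ]]
yaw 5.196778799164471
yaw 8.107889862059302
yaw 7.568340093768272
((570.61962890625, -46.17719268798828), (139.8844757080078, 239.1412811279297), 4.9104437828063965) [ 560.9 -112.4  231.5]
[[226.8 228.6 228.1 227.8 229.2 227.9 227.8]
 [228.6 227.7 228.9 229.4 229.9 228.3 226.7]
 [229.  229.9 229.5 229.6 229.3 229.3 229.4]
 [228.6 229.  231.1 230.1 230.  229.3 229.8]
 [228.1 229.7 230.3 230.6 230.3 229.7 230.1]
 [229.5 230.1 481.1 230.5 229.6 230.2 229.4]]
```

```bash
python3 -m handwheel '[[1,0.2,4,0,0,0,1],[1.8,0.4,8,0,0,0,1],[1.8,0.4,11,0,0,0,1],[1.8,0.4,13.9,0,0,0,1],[1.8,0.4,13.9,0,0,0,0.8]]' 40 && python3 -m handwheel '[[0,0,0,0,0,0,0.5],[0,0,0,0,0,0,0.1],[0,0,0,0,0,0,0.1],[0,0,0,0,0,0,0.1],[0,0,0,0,0,0,0.1]]' 40
python3 - <<'E'
from h import *
s2=[]
from plant import readout
s=readout.observe(); e=s["eef_pos"]
y=np.radians(5.4);Y=np.array([-np.sin(y),np.cos(y),0])
def off(t): return -72*np.sin(t-.35)*Y+np.array([0,0,72*np.cos(t-.35)])
R=toolR(5.4)
print(e,step(s,e,R)[1])
for t in (.15,.3,.45,.6,.75,.9,1.05,1.2,1.35): print(t,step(s,e+off(t)-off(0),R)[0])
E
```

```text
t: 2.2
eef_pos: [560.8, -113.1, 195.2]
orientation: [-0.003, 0.999, 0.052, -0.005]
wrist_force: [-0.4, 0.4, -0.4]
finger_gap: 0.858
t: 2.7
eef_pos: [561.5, -113.5, 197.2]
orientation: [-0.002, 0.999, 0.052, -0.004]
wrist_force: [-2.6, 0.1, 6.5]
finger_gap: 0.255
[ 561.48849884 -113.51794336  197.19220161] [-0.3  0.4  0.6]
0.15 [-0.01  1.04 -0.3 ]
0.3 [-0.03  2.11 -0.44]
0.45 [-0.04  3.19 -0.41]
0.6 [-0.05  4.25 -0.23]
0.75 [-0.05  5.27  0.11]
0.9 [-0.06  6.23  0.6 ]
1.05 [-0.06  7.11  1.23]
1.2 [-0.07  7.89  1.98]
1.35 [-0.07  8.54  2.84]
```

```bash
python3 -m handwheel '[[0,1.0,-0.3,0,0,0,0.1],[0,2.1,-0.4,0,0,0,0.1],[0,3.2,-0.4,0,0,0,0.1],[0,4.2,-0.2,0,0,0,0.1],[0,5.2,0.1,0,0,0,0.1]]' && python3 -m handwheel '[[0,1.0,0.5,0,0,0,0.1],[0,1.9,1.1,0,0,0,0.1],[0,2.7,1.9,0,0,0,0.1],[0,3.3,2.7,0,0,0,0.1],[0,3.4,2.8,0,0,0,0.1]]' && python3 - <<'E'
from h import *
from plant import readout,optics
s=readout.observe();print(s["eef_pos"],s["wrist_force"])
b=optics.camera("side"); np.savez("pics/side2.npz",**b)
c=optics.camera("scene"); np.savez("pics/scene2.npz",**c)
f=lambda im,k:cv2.resize(im[:,:,::-1],None,fx=k,fy=k,interpolation=cv2.INTER_CUBIC)
A=f(b["pixels"][120:270,310:410],4);B=f(c["pixels"][130:250,230:330],4)
B=cv2.copyMakeBorder(B,0,A.shape[0]-B.shape[0],0,0,0);cv2.imwrite("pics/v2.png",np.hstack([A,B]))
E
```

```text
t: 3.2
eef_pos: [566.5, -166.6, 196.0]
orientation: [-0.002, 0.999, 0.052, -0.005]
wrist_force: [-5.0, 2.1, 2.1]
finger_gap: 0.25
t: 3.7
eef_pos: [569.7, -201.5, 167.2]
orientation: [-0.002, 0.999, 0.052, -0.005]
wrist_force: [-5.7, 0.6, 5.9]
finger_gap: 0.254
[ 569.7189976  -201.46694132  167.15569066] [-5.74531639  0.58358281  5.88295851]
```

View pics/v2.png

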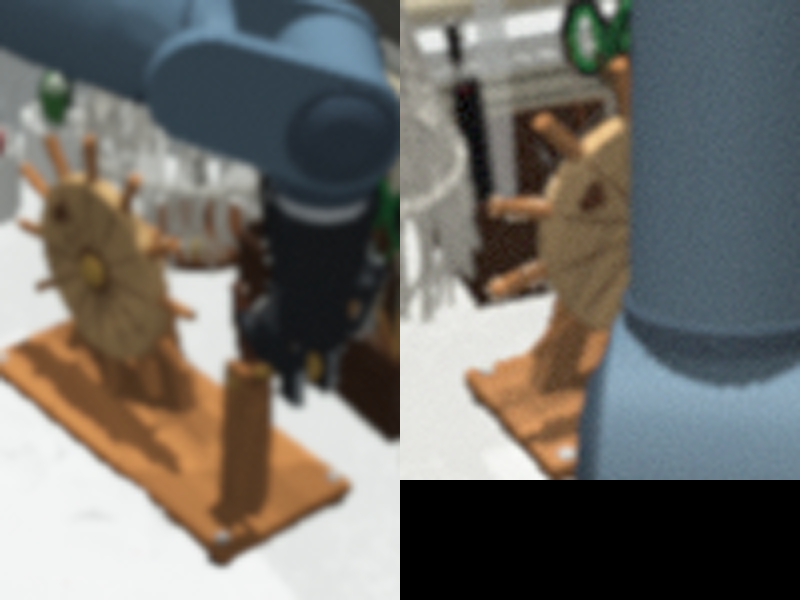

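The catch is flipped, with the gripper and knob well past the post. The wheel has already rolled: the heart is now left of the top, at side crop (62,212) against the hub at (93,265). I'll release the knob, lift, and track the heart.

```bash
cat >> h.py <<'E'
AX=np.array([547,42.5,152.]);YAW=5.4
def stand(p,ax=AX):
    y=np.radians(YAW);M=np.stack([[np.cos(y),np.sin(y),0],[-np.sin(y),np.cos(y),0],[0,0,1]],1);return ax+np.atleast_2d(p)@M.T
def heart(c,ax=AX,r0=55,xf=-8):
    g=cv2.cvtColor(c["pixels"],cv2.COLOR_RGB2GRAY).astype(np.float32);P=cloud(c)
    n=stand([1,0,0],[0,0,0])[0]; best=[]
    dr=[(a,b) for a in range(-4,5,2) for b in range(-4,5,2) if a*a+b*b<=20]
    for t in range(0,360,2):
        q=np.radians(t);o=np.array([-np.sin(q),np.cos(q)]);tt=np.array([-np.cos(q),-np.sin(q)])
        p=[[xf,*(o*(r0+a)+tt*b)] for a,b in dr];uv=proj(c,stand(p,ax)).astype(np.float32)
        v=cv2.remap(g,uv[:,:1],uv[:,1:],cv2.INTER_LINEAR).mean()
        iu=np.rint(uv.mean(0)).astype(int);d=(P[iu[1],iu[0]]-ax)@n
        best.append((v if abs(d-xf)<18 else 999,t))
    B=np.array(best);i=B[:,0].argmin();v=B[i,0]
    ok=B[:,0]<900;med=np.median(B[ok,0])
    w=np.array([max(0,med-12-B[(i+k)%180,0]) for k in range(-8,9)]);
    return round((B[i,1]+2*(w@np.arange(-8,9))/max(w.sum(),1e-6))%360,1),round(float(v),0),round(float(med),0),int(ok.sum())
def see(tag=None):
    from plant import optics,readout
    out=[]
    for n in("side","scene"):
        c=optics.camera(n);out.append(heart(c))
        if tag: np.savez(f"pics/{n}_{tag}.npz",**c)
    print("t",round(readout.observe()["t"],2),"side",out[0],"scene",out[1])
E
python3 - <<'E'
from h import *
for f in("scene0","side1","side2","scene2"):
    c=load(f"pics/{f}.npz");print(f,heart(c),proj(c,stand([[-8,0,0],[-8,0,80],[-8,0,-80],[-8,80,0],[-8,-80,0]])).round(1).tolist())
E
python3 -m handwheel '[[0,0,0,0,0,0,0.6],[0,0,0,0,0,0,0.6],[0,0,0,0,0,0,0.6],[0,0,0,0,0,0,0.6],[0,0,-4,0,0,0,0.6]]' && python3 - <<'E'
from h import *
see("3")
E
python3 -m handwheel '[[0,0,-4,0,0,0,0.8],[0,0,-8,0,0,0,0.8],[0,0,-12,0,0,0,0.8],[0,0,-15,0,0,0,0.8],[0,0,-15,0,0,0,0.8]]' && python3 - <<'E'
from h import *
see("4")
E

```

```text
scene0 (np.float64(355.3), 47.0, 96.0, 180) [[294.2, 184.7], [293.8, 156.6], [294.4, 211.2], [266.5, 192.1], [320.3, 177.6]]
side1 (np.float64(351.2), 52.0, 85.0, 180) [[332.7, 187.9], [332.4, 167.3], [333.0, 207.3], [318.4, 177.6], [348.0, 199.0]]
side2 (np.float64(312.0), 48.0, 86.0, 179) [[332.7, 187.9], [332.4, 167.3], [333.0, 207.3], [318.4, 177.6], [348.0, 199.0]]
scene2 (np.float64(300.9), 49.0, 94.0, 66) [[294.2, 184.7], [293.8, 156.6], [294.4, 211.2], [266.5, 192.1], [320.3, 177.6]]
t: 4.3
eef_pos: [566.8, -199.3, 201.4]
orientation: [-0.005, 0.999, 0.052, -0.01]
wrist_force: [-0.3, 0.5, -0.7]
finger_gap: 0.599
t 4.4 side (np.float64(275.4), 53.0, 86.0, 180) scene (np.float64(264.5), 50.0, 93.0, 64)
t: 4.9
eef_pos: [574.9, -203.0, 369.4]
orientation: [0.004, 0.999, 0.052, 0.004]
wrist_force: [-0.1, -0.1, 0.2]
finger_gap: 0.8
t 5.0 side (np.float64(254.3), 60.0, 83.0, 180) scene (np.float64(245.5), 53.0, 95.0, 63)
```

```bash
python3 -m handwheel '[[-1,-4,0,0,0,0,0.8],[-2,-8,1,0,0,0,0.8],[-3,-12,2,0,0,0,0.8],[-4,-16,3,0,0,0,0.8],[-5,-20,3,0,0,0,0.8]]' && python3 - <<'E'
from h import *
see("5")
E
python3 -m handwheel '[[0,-1,0,0,0,0,0.8],[0,-2,0,0,0,0,0.8],[0,-2,0,0,0,0,0.8],[0,-2,0,0,0,0,0.8],[0,-2,0,0,0,0,0.8]]' && python3 - <<'E'
from h import *
see("6")
E
python3 -m handwheel '[[0,0,0,0,0,0,0.8],[0,0,0,0,0,0,0.8],[0,0,0,0,0,0,0.8],[0,0,0,0,0,0,0.8],[0,0,0,0,0,0,0.8]]' && python3 - <<'E'
from h import *
see("7")
from plant import optics
c=optics.camera("wrist");np.savez("pics/w7.npz",**c)
print(heart(c))
b=load("pics/side_7.npz");a=load("pics/scene_7.npz")
f=lambda im,k:cv2.resize(im[:,:,::-1],None,fx=k,fy=k,interpolation=cv2.INTER_CUBIC)
A=f(b["pixels"][140:230,290:390],4);B=f(a["pixels"][140:230,240:340],4)
cv2.imwrite("pics/v7.png",np.vstack([np.hstack([A,B]),cv2.resize(c["pixels"][:,:,::-1],(384,240))[:, :].repeat(1,0) if 0 else cv2.copyMakeBorder(cv2.resize(c["pixels"][:,:,::-1],(384,240)),0,0,0,416,0)]))
E
```

```text
t: 5.5
eef_pos: [500.4, -6.9, 328.3]
orientation: [0.001, 0.999, 0.052, -0.003]
wrist_force: [0.5, -0.1, -0.1]
finger_gap: 0.803
t 5.6 side (np.float64(245.1), 65.0, 81.0, 180) scene (np.float64(239.2), 57.0, 101.0, 74)
t: 6.1
eef_pos: [498.5, 14.4, 329.9]
orientation: [0.001, 0.999, 0.054, -0.002]
wrist_force: [0.1, 0.8, -0.1]
finger_gap: 0.802
t 6.2 side (np.float64(242.1), 64.0, 80.0, 178) scene (np.float64(236.3), 56.0, 101.0, 81)
t: 6.7
eef_pos: [498.5, 14.5, 330.0]
orientation: [0.001, 0.999, 0.054, -0.002]
wrist_force: [-0.4, -0.4, 0.1]
finger_gap: 0.797
t 6.8 side (np.float64(241.1), 66.0, 80.0, 180) scene (np.float64(235.9), 56.0, 100.0, 81)
(np.float64(238.8), 28.0, 53.0, 180)
```

View pics/v7.png

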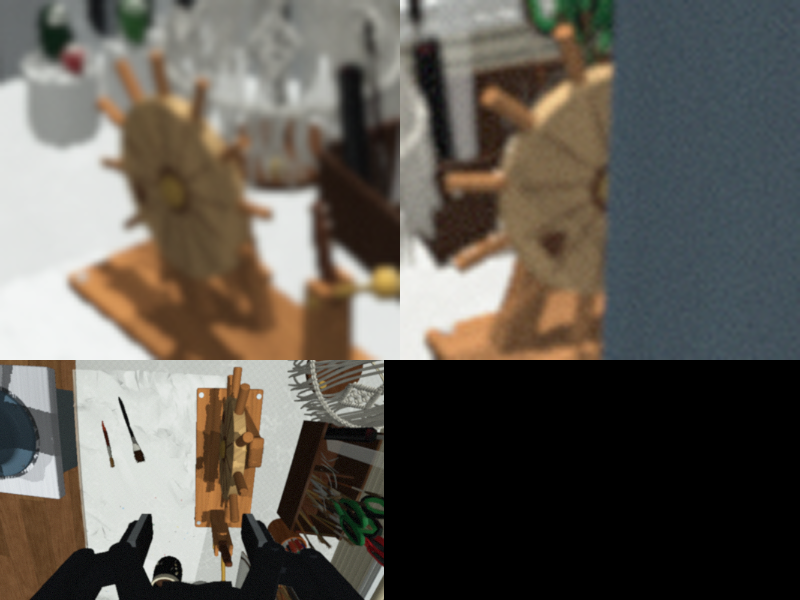

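The wheel has stopped with the heart at about 239° (side 241, scene 236, wrist 239), having come counter-clockwise. In the scene crop the heart is at (552,242), lower left. The knob stays out, at side crop (380,283). Next I'll plan to pinch the peg near +14° and turn it counter-clockwise.

```bash
cat >> h.py <<'E'
def inv(P,ax=AX):
    y=np.radians(YAW);M=np.stack([[np.cos(y),np.sin(y),0],[-np.sin(y),np.cos(y),0],[0,0,1]],1);return (P-ax)@M
def pegs(c):
    q=inv(cloud(c).reshape(-1,3));r=np.hypot(q[:,1],q[:,2]);i=(abs(q[:,0])<25)&(r>92)&(r<119)&(q[:,2]>40)
    q=q[i];a=np.degrees(np.arctan2(-q[:,1],q[:,2]));
    for lo in range(-65,65,5):
        k=(a>=lo)&(a<lo+5)
        if k.sum()>3: print(lo+2.5,k.sum(),"x",np.median(q[k,0]).round(1),np.percentile(q[k,0],[5,95]).round(1),"rmax",np.hypot(q[k,1],q[k,2]).max().round(0))
def pl(pairs,lf=1.0):
    # pairs: (peg angle deg, tcp radius)
    from plant import readout
    s=readout.observe()
    for a,r in pairs:
        q=np.radians(a);p=stand([0,-r*np.sin(q),r*np.cos(q)])[0]
        # lean lf*a: keep grasp point (19 mm behind TCP) on the peg line
        R=toolR(YAW,lf*a);g=stand([0,-(r+19)*np.sin(q),(r+19)*np.cos(q)])[0];p=g+R[:,2]*19
        d,w=step(s,p,R);print(a,r,d.tolist(),w.tolist())
E
python3 - <<'E'
from h import *
pegs(load("pics/w7.npz"))
pl([(14,150),(14,87)])
E
```

```text
-47.5 225 x -3.3 [-5.5  5.1] rmax 119.0
-42.5 435 x -0.1 [-4.   4.3] rmax 119.0
-17.5 306 x -1.8 [-5.6  4.8] rmax 119.0
-12.5 146 x -1.5 [-4.5  2.8] rmax 118.0
7.5 37 x -0.1 [-2.6  2.3] rmax 104.0
12.5 483 x -1.7 [-5.7  4.3] rmax 118.0
17.5 18 x -0.3 [-2.7  2.3] rmax 118.0
37.5 19 x -0.3 [-3.4  2.2] rmax 107.0
42.5 452 x -1.2 [-5.7  4.6] rmax 118.0
47.5 5 x -0.3 [-2.9  2.6] rmax 117.0
14 150 [5.09, 1.37, 3.23] [14.1, 0.3, 0.8]
14 87 [5.13, -0.16, 9.34] [14.1, 0.3, 0.8]
```

```bash
python3 -m handwheel '[[3,1,0,7,0,0,0.8],[5.1,1.4,3.2,14,0,0.8,0.7],[5.1,0.6,6.3,14,0,0.8,0.6],[5.1,-0.1,9.2,14,0,0.8,0.6],[5.1,-0.2,9.3,14,0,0.8,0.4]]' 40 && python3 -m handwheel '[[0,0,0,0,0,0,0],[0,0,0,0,0,0,0],[0,0,0,0,0,0,0],[0,0,0,0,0,0,0],[0,0,0,0,0,0,0]]' 40 && python3 - <<'E'
from h import *
see()
pl([(a,87) for a in (14,7,0,-7,-14,-21,-28,-35,-42,-48)])
E
```

```text
t: 7.35
eef_pos: [546.1, 22.7, 232.1]
orientation: [-0.122, 0.991, 0.046, -0.013]
wrist_force: [0.7, -0.3, -0.7]
finger_gap: 0.441
t: 7.85
eef_pos: [548.6, 22.9, 233.3]
orientation: [-0.122, 0.991, 0.046, -0.009]
wrist_force: [11.0, 3.7, -9.5]
finger_gap: 0.123
t 7.95 side (np.float64(240.2), 65.0, 81.0, 180) scene (np.float64(235.7), 56.0, 96.0, 61)
14 87 [0.02, 0.06, -0.34] [-0.1, 0.3, -0.1]
7 87 [0.02, -1.0, -0.27] [-7.1, 0.3, -0.1]
0 87 [0.02, -2.05, -0.08] [-14.1, 0.3, -0.1]
-7 87 [0.02, -3.06, 0.24] [-21.1, 0.3, -0.1]
-14 87 [0.02, -4.02, 0.68] [-28.1, 0.3, -0.0]
-21 87 [0.02, -4.93, 1.24] [-35.1, 0.3, -0.0]
-28 87 [0.02, -5.76, 1.9] [-42.1, 0.3, 0.0]
-35 87 [0.03, -6.5, 2.66] [-49.1, 0.3, 0.0]
-42 87 [0.03, -7.15, 3.5] [-56.1, 0.3, 0.0]
-48 87 [0.03, -7.62, 4.28] [-62.1, 0.3, 0.1]
```

```bash
python3 -m handwheel '[[0,-1.0,-0.1,-7,0.2,0,0],[0,-2.05,0,-14,0.3,0,0],[0,-3.05,0.3,-21,0.3,0,0],[0,-4.0,0.7,-28,0.3,0,0],[0,-4.9,1.25,-35,0.3,0,0]]' && python3 -m handwheel '[[0,-1.05,0.05,-7,0,0,0],[0,-2.1,0.25,-14,0,0,0],[0,-3.1,0.6,-21,0,0,0],[0,-4.05,1.0,-28,0,0,0],[0,-4.05,1.0,-28,0,0,0]]' && python3 - <<'E'
from h import *
see()
pl([(-48,87),(-48,160)])
from plant import readout; s=readout.observe();print(s["joints"],s["wrist_force"],s["finger_gap"])
E
```

```text
t: 8.45
eef_pos: [544.2, 72.6, 231.1]
orientation: [0.184, 0.982, 0.046, 0.009]
wrist_force: [11.7, -12.1, -28.4]
finger_gap: 0.127
t: 8.95
eef_pos: [541.2, 107.8, 206.2]
orientation: [0.418, 0.907, 0.044, 0.02]
wrist_force: [1.8, -7.2, -3.2]
finger_gap: 0.127
t 9.05 side (np.float64(172.2), 53.0, 85.0, 179) scene (np.float64(175.8), 60.0, 100.0, 112)
-48 87 [-0.03, 0.2, -0.19] [1.3, -0.0, -0.1]
-48 160 [-0.03, 0.36, -7.49] [1.3, -0.0, -0.1]
[ 0.33059681  0.25886718  1.75982146 -0.83682815  1.44703076  0.48988885] [ 0.41631336 -4.17909576 -4.51192832] 0.12627796822008228
```

```bash
python3 -m handwheel '[[0,0,0,0,0,0,0.5],[0,0,0,0,0,0,0.6],[0,0,-2,0,0,0,0.6],[0,0,-5,0,0,0,0.6],[0,0,-7.5,0,0,0,0.6]]' && python3 - <<'E'
from h import *
see()
E
python3 -m handwheel '[[0,1,-2,8,0,0,0.6],[0,5,-4,16,0,0,0.6],[0,9,-5,24,0,0,0.6],[0,12,-5,32,0,0,0.6],[0,12,-5,40,0,0,0.6]]' && python3 - <<'E'
from h import *
see()
from plant import readout; s=readout.observe();q=inv(s["eef_pos"]);print(q)
pl([(9,150),(9,87),(-20,150)])
E
```

```text
t: 9.55
eef_pos: [536.3, 164.1, 258.8]
orientation: [0.416, 0.908, 0.042, 0.021]
wrist_force: [1.7, 0.1, 0.1]
finger_gap: 0.604
t 9.65 side (np.float64(180.2), 54.0, 85.0, 180) scene (np.float64(183.8), 61.0, 101.0, 150)
t: 10.15
eef_pos: [541.8, 122.9, 390.7]
orientation: [0.076, 0.996, 0.046, 0.014]
wrist_force: [-0.1, -1.3, -0.7]
finger_gap: 0.601
t 10.25 side (np.float64(184.3), 54.0, 81.0, 180) scene (np.float64(186.3), 63.0, 102.0, 139)
[  1.60428269  79.07350022 234.87541104]
9 150 [-0.24, 8.76, 10.18] [18.1, -0.9, -0.3]
9 87 [-0.34, 6.8, 16.17] [18.1, -0.9, -0.3]
-20 150 [-0.29, 1.26, 9.71] [-10.9, -0.8, -0.5]
```

```bash
python3 -m handwheel '[[-0.2,2,2,1,-0.4,0,0.6],[-0.2,4,5,1,-0.8,-0.4,0.6],[-0.3,4.5,7,1,-0.8,-0.4,0.6],[-0.3,4.5,9,1,-0.8,-0.4,0.6],[-0.3,4.5,9,1,-0.8,-0.4,0.6]]' && python3 - <<'E'
from h import *
see()
E
python3 -m handwheel '[[0,0,0,0,0,0,0.6],[0,0,0,0,0,0,0.6],[0,0,0,0,0,0,0.6],[0,0,0,0,0,0,0.6],[0,0,0,0,0,0,0.6]]' >/dev/null&&python3 -m handwheel '[[0,0,0,0,0,0,0.6],[0,0,0,0,0,0,0.6],[0,0,0,0,0,0,0.6],[0,0,0,0,0,0,0.6],[0,0,0,0,0,0,0.6]]' >/dev/null&& python3 - <<'E'
from h import *
see()
E
python3 -m handwheel '[[0,0,0,0,0,0,0.6],[0,0,0,0,0,0,0.6],[0,0,0,0,0,0,0.6],[0,0,0,0,0,0,0.6],[0,0,0,0,0,0,0.6]]' && python3 - <<'E'
from h import *
see("8")
from plant import optics,readout
c=optics.camera("wrist");np.savez("pics/w8.npz",**c);print(heart(c));pegs(c);print(inv(readout.observe()["eef_pos"]))
E
```

```text
t: 10.75
eef_pos: [542.4, 62.6, 300.3]
orientation: [0.071, 0.996, 0.047, -0.001]
wrist_force: [-0.5, -0.3, 0.0]
finger_gap: 0.6
t 10.85 side (np.float64(185.2), 52.0, 80.0, 180) scene (np.float64(187.2), 59.0, 98.0, 101)
t 11.95 side (np.float64(185.8), 52.0, 80.0, 180) scene (np.float64(187.3), 61.0, 98.0, 101)
t: 12.45
eef_pos: [544.3, 63.2, 304.7]
orientation: [0.071, 0.996, 0.048, 0.003]
wrist_force: [0.2, 1.0, -0.4]
finger_gap: 0.599
t 12.55 side (np.float64(185.9), 52.0, 80.0, 180) scene (np.float64(187.2), 60.0, 98.0, 101)
(np.float64(210.4), 53.0, 69.0, 180)
-62.5 236 x -0.2 [-2.9  3.1] rmax 118.0
-37.5 447 x -0.2 [-5.  5.] rmax 119.0
-32.5 91 x -0.2 [-2.6  2.3] rmax 117.0
-12.5 220 x -0.1 [-3.7  3.6] rmax 118.0
-7.5 334 x -0.1 [-5.4  5.2] rmax 119.0
17.5 308 x 0.0 [-3.5  3.5] rmax 117.0
22.5 313 x 0.7 [-5.6  5.7] rmax 118.0
47.5 42 x 0.2 [-3.1  2.7] rmax 117.0
52.5 78 x 0.6 [-4.9  5.3] rmax 117.0
[ -0.7651439   20.90723156 152.6484571 ]
```

The wheel stopped from the other side at heart ≈186°, with pegs at −9.5° and 20°. The first stop was ≈238.5°, so straight down is heart ≈212° with a half-width of 26°, inside the stated 20–31°. I'll pinch the peg at −9.5° and turn it by +26°.

```bash
python3 - <<'E'
from h import *
pl([(-9.5,120),(-9.5,87)])
E
```

```text
-9.5 120 [0.08, -0.38, 3.41] [-1.4, 0.1, 0.1]
-9.5 87 [0.09, -0.3, 6.71] [-1.4, 0.1, 0.1]
```

```bash
python3 -m handwheel '[[0.1,-0.4,1.5,-1.4,0,0,0.6],[0.1,-0.4,3.4,-1.4,0,0,0.6],[0.1,-0.3,5.2,-1.4,0,0,0.6],[0.1,-0.3,6.6,-1.4,0,0,0.6],[0.1,-0.3,6.6,-1.4,0,0,0.4]]' 40 && python3 -m handwheel '[[0,0,0,0,0,0,0],[0,0,0,0,0,0,0],[0,0,0,0,0,0,0],[0,0,0,0,0,0,0],[0,0,0,0,0,0,0]]' 40 && python3 - <<'E'
from h import *
see()
pl([(a,87) for a in (-9.5,-3,3.5,10,16.5)])
E
```

```text
t: 13.1
eef_pos: [544.1, 57.0, 235.5]
orientation: [0.083, 0.995, 0.048, 0.0]
wrist_force: [-0.2, -0.3, -0.5]
finger_gap: 0.444
t: 13.6
eef_pos: [545.6, 57.2, 235.8]
orientation: [0.083, 0.995, 0.048, 0.003]
wrist_force: [7.1, -0.2, -7.2]
finger_gap: 0.128
t 13.7 side (np.float64(185.9), 52.0, 80.0, 180) scene (np.float64(187.9), 59.0, 97.0, 91)
-9.5 87 [0.0, 0.07, -0.18] [0.0, 0.1, 0.1]
-3 87 [0.0, 1.06, -0.13] [6.5, 0.1, 0.1]
3.5 87 [-0.0, 2.03, 0.04] [13.0, 0.1, 0.1]
10 87 [-0.0, 2.98, 0.32] [19.5, 0.1, 0.1]
16.5 87 [-0.0, 3.89, 0.7] [26.0, 0.2, 0.1]
```

```bash
python3 -m handwheel '[[0,1.0,-0.1,6.5,0,0,0],[0,2.0,0.05,13,0,0,0],[0,2.95,0.3,19.5,0,0,0],[0,3.85,0.7,26,0,0,0],[0,3.85,0.7,26,0,0,0]]' && python3 -m handwheel '[[0,0,0,0,0,0,0],[0,0,0,0,0,0,0],[0,0,0,0,0,0,0],[0,0,0,0,0,0,0],[0,0,0,0,0,0,0]]' 40 && python3 - <<'E'
from h import *
see("9")
from plant import optics
pl([(16.5,87)])
b=load("pics/side_9.npz");a=load("pics/scene_9.npz")
f=lambda im,k:cv2.resize(im[:,:,::-1],None,fx=k,fy=k,interpolation=cv2.INTER_CUBIC)
cv2.imwrite("pics/v9.png",np.hstack([f(b["pixels"][120:240,290:390],4),f(a["pixels"][130:250,240:340],4)]))
E
```

```text
t: 14.2
eef_pos: [549.3, 17.1, 232.7]
orientation: [-0.146, 0.988, 0.045, -0.008]
wrist_force: [5.5, 6.7, -10.7]
finger_gap: 0.128
t: 14.7
eef_pos: [549.3, 17.5, 232.8]
orientation: [-0.146, 0.988, 0.045, -0.008]
wrist_force: [1.5, 2.9, -4.4]
finger_gap: 0.127
t 14.8 side (np.float64(213.5), 65.0, 81.0, 180) scene (np.float64(218.0), 67.0, 99.0, 57)
16.5 87 [-0.0, -0.12, -0.24] [-0.3, 0.1, -0.2]
```

View pics/v9.png

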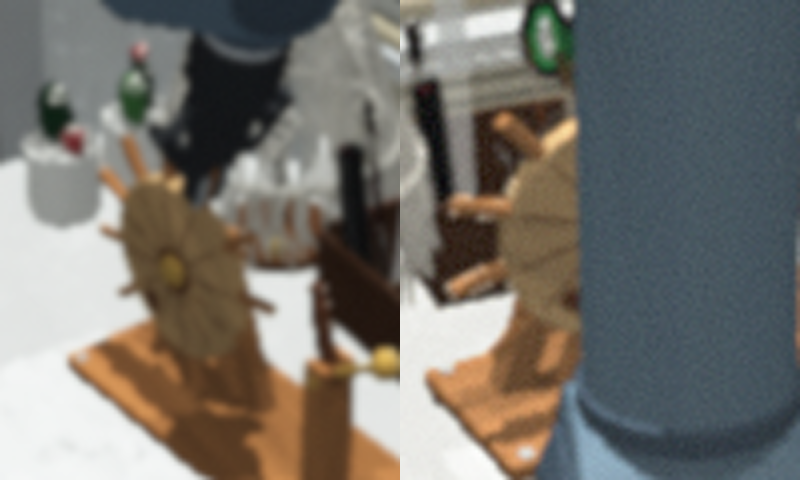

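The side view shows the gripper holding the top peg, and the knob out at side pixel about (386,210). The arm half hides the heart in the scene view, so that reading is biased. One check of the catch angle and the bystanders, then I'll hand in.

```bash
python3 - <<'E'
from h import *
from plant import readout
b=load("pics/side_9.npz")
for t in (1.0,1.1,1.2,1.3): print(t,proj(b,stand([0,-185-72*np.sin(t-.35),72*np.cos(t-.35)])).round(1))
print(proj(load("pics/side1.npz"),stand([0,-185+72*np.sin(.35),72*np.cos(.35)])).round(1))
s=readout.observe();print(s["finger_gap"],s["wrist_force"],abs(s["qvel"]).max())
d=[np.abs(load("pics/side_9.npz")["pixels"][265:310,355:440].astype(int)-load("pics/side1.npz")["pixels"][265:310,355:440]).mean()];print("mug/pebble region diff",d)
E
```

```text
1.0 [[382.3 205.4]]
1.1 [[383.5 207.5]]
1.2 [[384.6 209.7]]
1.3 [[385.5 212. ]]
[[367. 192.]]
0.12606083626142053 [ 2.59661205  3.63587483 -3.74549281] 0.002846453374352606
mug/pebble region diff [np.float64(0.4075816993464052)]
```

```bash
python3 -c "
from plant import ticket; print(ticket.finish_job())"
```

```text
the job is handed in; nothing more can be done
None
```

I flipped the catch right out, found the wheel's heavy side, and handed the job in with that side turned straight down and the gripper holding a peg near the top at 40 N. It took about 15 s of robot time, and the hand-in itself reports no verdict.

- **Heavy side:** let go from each side, the wheel stopped with the heart at about 238.5° and about 186° (clockwise from the top). Straight down is midway, at about 212°. The half-width of 26° is within the stated 20–31°.
- **Wheel position:** the side camera read the heart at 213.5°, and the arm's own turn put it at 212.5°. The scene camera read 218°, but the arm half hid the heart there, so I trusted the other two.
- **Grip:** the fingers were closed on the 12 mm peg (opening reads 10.7 mm) and the arm was still.
- **Catch:** it measured about 1.3 rad once I corrected for the camera's offset; without the correction it read about 1.2. Both are past 1.1.
- **Bystanders:** the part of the side picture with the mug and pebble was practically unchanged, though that check was done by area, not object by object. I did not recheck the red bottle, but the arm never went near it.

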